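# Lock a tube rack in the mixer with its wedge

### The job

The red tube rack sits loose in the clamping bay of the bench mixer. Take the orange wedge from its holder, stand it upright and still loose in the slot between the rack and the yellow fence, thin end down and flat face towards the rack, and let go of it; then tap its head down until it is locked tight and the rack is clamped firmly, without driving it so hard that the rack cracks. Leave the other things on the table where they are.

Things in the scene. Friction and masses are not known exactly. Their poses are not given: they have to be found in the camera images.
- mixer: Bench mixer, fixed, turned by up to 0.4 rad: white base, blue platform, 250 x 250 mm, platform top 50 mm above the table. Origin: centre of its underside; x along the clamping bay, y across it, z up. On the platform from -y to +y: aluminium stop (75 mm high), rack, slot, yellow fence, the last 110 mm long, centred at x = 0.
- stop_mark (a point): Fixed point on the mixer at x = 0, y = -75 mm, on the platform: where the inner face of the aluminium stop nominally is. The stop itself is set by hand anywhere from 4.5 mm beyond it (towards -y) to 3 mm inside it, is not tracked and does not give. At the start the gap between rack and stop is 0.5 to 9 mm.
- slot (a point): Fixed point on the mixer at x = 0, y = 10 mm, z = 125 mm: mid-length of the slot, level with the rack's top, just off the rack's face; axes as the mixer's. The slot's mouth is 14 to 17 mm wide here at the start and narrows by 1 mm every 5 mm down.
- fence_foot (a point): Fixed point on the mixer at x = 0, y = 9 mm, on the platform. The yellow fence's face slopes like the wedge: it lies 0.2 x (height above the platform) to the +y side of this point, from 10 to 78 mm above the platform. A stiff spring holds the fence (40 N per mm towards +y, 6 mm travel).
- rack: Red tube rack in the bay, loose, about 0.4 kg, 130 x 80 x 75 mm (x, y, z); capped tubes stand up to 28 mm above its top, at least 35 mm from the slot. Origin: centre of its underside; axes as the mixer's. Its +y face, 40 mm from the origin, is a side of the slot. A light push of the wedge slides it to the stop, only then it tightens. It cracks if the wedge presses it with over 32 N (some 32 N on the head).
- wedge: Orange wedge, loose, 0.10 kg, 105 mm high, 34 mm wide (x). Origin: centre of its foot (thin end, 34 x 10 mm); z up along the flat face, which is at y = -5 mm; sloping face at y = 5 mm + z/5 up to z = 80 mm, then a head 34 mm (x) x 26 mm (y = -5 to 21 mm). Starts upright in a pocket of the holder, foot 6 mm above the table. In place its axes lie along the mixer's.
- wedge_head (a point): Centre of the wedge's flat top (black patch), 105 mm above its foot, at its y = 8 mm. Tight, the foot is anywhere from 0 to 48 mm above the platform and friction holds it: it presses the rack with over 9 N once let go. Pushes of 20 to 26 N straight down here, slowly repeated until it sinks no more, get it there; it starts to move at 4 to 10 N. Loose: under 5 N on the rack.
- holder: Grey plastic holder, fixed, base 75 x 150 mm and 6 mm thick, with two equal open pockets, their walls 40 mm high, near (0, 38) and (0, -38) mm in its frame. Origin: centre of its underside. One pocket holds the wedge, the other the blue spacer, either way round, in line with the holder's axes.
- spacer: Blue plastic spacer, loose, 34 x 16 x 95 mm, upright in the holder's other pocket. Not needed; leave it. Origin: on its underside, 4 mm off centre.
- spare_rack: Another red tube rack with tubes, 130 x 80 x 75 mm, on the table. Leave it. Origin: centre of its underside.
- tape_roll: Yellow roll lying on the table, 90 mm across, 25 mm high. Leave it. Origin: centre of its underside.
- jar: Specimen jar with yellow cap, 60 mm across, 75 mm high. Leave it. Origin: centre of its underside.
- marker: White marker pen with blue cap, 137 mm long, lying on the table. Leave it. Origin: on its underside, near the middle.
- tip_box: Green box with a clear lid, 119 x 84 x 63 mm. Leave it. Origin: centre of its underside.
- cup: Clear plastic cup, 70 mm across, 80 mm high. Leave it. Origin: centre of its underside.
Things that resemble listed ones, but are neither listed nor needed, are in the scene too. Of the things shaped like the wedge, the orange one is meant.

How it is judged:
On the way, in this order (a step that is already met when the one before it is completed fails the run):
1. the wedge stands upright in the slot, let go of and still loose (pressing the rack with less than 5 N) (x of wedge in the frame of mixer between -0.03 and 0.03 m and y of wedge in the frame of mixer between 0.002 and 0.022 m and z of wedge in the frame of mixer between 0.045 and 0.113 m and angle between wedge's own z axis and vertical below 0.12 rad and contact force between the fingers and wedge below 0.1 N and contact force between wedge and rack below 5 N), for 0.2 s.
2. the wedge has been tapped tight (it presses the rack with more than 9 N) (x of wedge in the frame of mixer between -0.03 and 0.03 m and y of wedge in the frame of mixer between 0.002 and 0.022 m and z of wedge in the frame of mixer between 0.045 and 0.113 m and angle between wedge's own z axis and vertical below 0.12 rad and contact force between wedge and rack above 9 N), for 0.2 s.
At the end, for the whole second after the job is handed in: The wedge stands upright (within 0.12 rad) in the slot within 30 mm of its middle, let go of and at rest, still pressing on the rack with more than 9 N; the rack stands level (within 0.06 rad) and at rest on the mixer's platform (raised by no more than 6 mm) (all of step 2 and contact force between the fingers and wedge below 0.1 N and linear speed of each of wedge, rack below 0.01 m/s and angle between rack's own z axis and vertical below 0.06 rad and z of rack in the frame of mixer below 0.056 m); the robot touches nothing.
It fails at once if the rack is cracked: the wedge presses it with more than 32 N (contact force between wedge and rack above 32 N).
It fails at once if another thing (spacer, spare rack, tape roll, jar, marker, tip box or cup) is moved by more than 30 mm (distance of any of spacer, spare_rack, tape_roll, jar, marker, tip_box, cup from where it was at the start of the episode above 0.03 m).
It also fails if it takes over 54 s, if anything falls off the work surface, if the arm or the gripper's body presses on something with over 40 N, if the wrist force passes 120 N, or if a joint passes its speed limit or range.

### The arm

A 6-joint arm with a two-finger parallel gripper is mounted at the origin on the work surface. World frame = base frame: x ahead of the robot, y to its left, z up, the work surface at z = 0. Lengths are in m, angles in rad, forces in N, time in s.
With the tool pointing down it reaches from about 0.35 to 0.975 m from the base axis. Payload 4.9 kg.
Tool frame: the origin (TCP) lies where the fingers leave the gripper's body, on its centre line; the fingertips stand 73 mm ahead of it and the grasp point (between the pads) lies 54 mm ahead of it; z points along the fingers, y is the direction in which the jaws open and shut (so a half turn about z gives the same grasp; the last joint's range is limited). The gripper opens to 85 mm and grips with 20 to 120 N. Pads are 22 mm wide; open, the fingers measure 114 mm over their backs; the gripper's body (76 mm by 85 mm) begins 54 mm behind the grasp point. The pads swing forward as they close: fully open they stand 13 mm farther back than shut.
Start: joints at [1.006, 0.053, 1.613, -0, 1.476, -0.119], TCP at [0.269, 0.564, 0.304] pointing down, gripper open.
Joint ranges: [-3.01, 3.01], [-1.01, 2.22], [0.06, 2.58], [-1.02, 4.17], [0.09, 2.62], [-3.14, 3.14]. Speed limits (rad/s): [2.57, 2.57, 3.14, 3.14, 3.14, 3.14].

### API

Orientations are given as a rotation vector (axis times angle).
In Python, from station import monitor, vision, workorder gives the robot as it stands.
- The arm moves only by the tool arm_command, never from a script. Its argument "rows" is text: rows parted by semicolons, each of 6 numbers parted by spaces: the shift along the world's x, y, z in mm, then the turn, a rotation vector about the world's x, y, z in degrees. In form: tx ty tz wx wy wz; .... A call has 1 to 12 rows; each row is the pose to reach, as a shift and turn from the pose measured when the call began; what a row does not reach only later rows make up. A row lasts 1/8 s, in which the tool goes at most 62.5 mm and 10.7 degrees, less where a joint would pass 70% of its speed; a pose out of reach is approached as far as the arm can. A call with a gripper value outside its range is refused whole. "jaw" is the opening, from 0 (shut) to 1 (fully open), set as the call begins (left out, the last holds). The fingers move at their own pace and stop on an object; "squeeze" is the grip in N (left out, the last holds). Time passes only in rows, so rows that repeat a pose let the fingers close. It gives the time, the measured TCP pose, the force and the opening at its end, in the units of the state.
- monitor.get_obs(): the state, without advancing time (a new reading comes with each control period).
- vision.get_image(name): name is "scene" or "top" or "wrist"; returns a dict with "frame" (480x640x3 uint8, red, green, blue), "vfov" (degrees; the focal length in pixels is half the picture's height over the tangent of half this angle, whatever the lens; pixels are square), "cx", "cy" (the principal point, pixels), "R" (3x3) and "t" (3): a world point X has camera coordinates R X + t; the wrist camera has in their place "T_tool_cam" (4x4, takes a point from camera to tool coordinates, whose origin is the TCP and whose axes are the flange's). Camera axes: x right, y down, z forward; pixel columns grow to the right and rows downward; lengths in m; the calibration is good to about 2 mm. A picture is of the moment at which its call begins: read the wrist's pose just before it. There is no depth.
- workorder.finish_job(): hands the job in, once; it reports no verdict.
The state is a dict: "t": time; "q": joint angles; "dq": joint speeds; "effort": joint torques, N m; "tool_pos": TCP position; "tool_rot": TCP orientation; "contact_force": force on the tool from outside, world axes, zero at the start; "wrist_torque": the same for the moment, N m; "opening": finger opening in m.
Only numpy, scipy, OpenCV 4.12 (cv2) and the standard library are available. Lean on these libraries where they do the work, as an engineer would, in place of code of your own. Each camera call takes 0.05 s, during which the arm holds its last target. There are 200 camera calls.

## Working session

There is one attempt and no reset: what is moved stays moved. The work goes in short steps, Python scripts to look and compute and a tool call to move; the robot and the scene stay as the last step left them, time stands still between calls to the robot, and variables do not carry over. Pictures are saved under pics/ and viewed, about 8 in all and at most 12, crops included, and the job is handed in when it is done.

Besides the shell and the picture viewer there is one more tool, called by a JSON object that holds its "method" and its "body", one argument or row to a line. arm_command: Moves the arm, as the interface text tells. Its arguments: {"type":"object","properties":{"rows":{"type":"string"},"jaw":{"type":"number"},"squeeze":{"type":"number"}},"required":["rows"]}

```bash
mkdir -p pics
python3 - <<'E'
from station import monitor, vision
import cv2,pickle
o=monitor.get_obs();print({k:o[k] for k in("t","tool_pos","tool_rot","opening","contact_force")})
d={n:vision.get_image(n) for n in("scene","top")}
pickle.dump(d,open('cams.pkl','wb'))
for n in d:
    cv2.imwrite(f'pics/{n}0.png',d[n]['frame'][:,:,::-1]); print(n,{k:d[n][k] for k in d[n] if k!='frame'})
E
```

```text
{'t': 0.0, 'tool_pos': array([0.26924078, 0.56351803, 0.30266042]), 'tool_rot': array([-6.94340112e-01, -3.06321671e+00,  3.01248261e-03]), 'opening': 0.08588699291716158, 'contact_force': array([0.19669141, 0.17489926, 0.96584836])}
scene {'vfov': 42.14885136188846, 'cx': 322.4765613417584, 'cy': 230.3608387737918, 'R': array([[ 0.59656597,  0.80230151, -0.02052636],
       [ 0.49552278, -0.38833284, -0.77695224],
       [-0.63132101,  0.45333199, -0.62922483]]), 't': array([-0.31635435, -0.14185371,  1.81518216])}
top {'vfov': 48.44026749215182, 'cx': 322.00444043526085, 'cy': 234.50020793651652, 'R': array([[ 1.22883031e-02, -9.99924422e-01,  3.83620463e-04],
       [-9.93138834e-01, -1.22495311e-02, -1.16297920e-01],
       [ 1.16293830e-01,  1.04811572e-03, -9.93214300e-01]]), 't': array([0.02727819, 0.48003326, 1.26658491])}
```

View pics/top0.png

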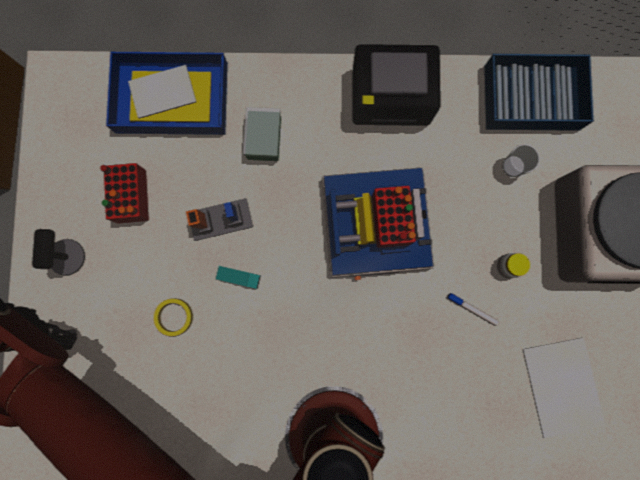

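View pics/scene0.png

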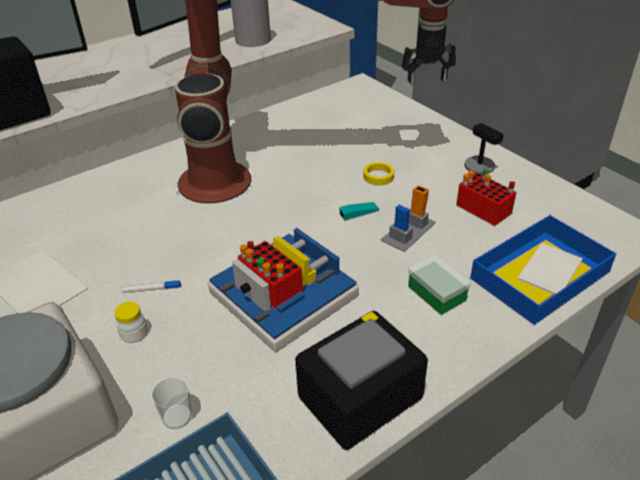

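Candidates: the orange wedge in the holder (top 195,218; scene 420,197), the teal wedge lying on the table (top 238,277; scene 358,210) and the blue spacer (top 232,212). I choose the orange one and check it in a crop.

Run:
```python
import cv2,pickle,numpy as np
d=pickle.load(open('cams.pkl','rb'))
T=d['top']['frame'][:,:,::-1];S=d['scene']['frame'][:,:,::-1]
c=lambda I,u,v,w,h:cv2.resize(I[v:v+h,u:u+w],(400,300),interpolation=cv2.INTER_CUBIC)
o=np.vstack([np.hstack([c(T,180,190,80,60),c(T,310,160,140,105+15)[:300]]),np.hstack([c(S,370,178,80,72)[:300],c(S,200,220,160,120)])])
cv2.imwrite('pics/crops.png',o)
```

```text
(no output)
```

View pics/crops.png

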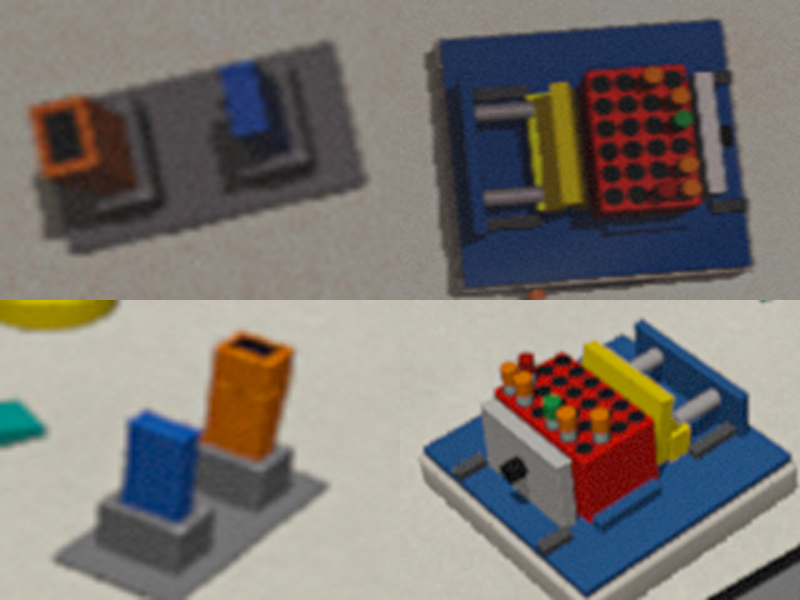

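The crop confirms an orange wedge with a black patch on its head in the left pocket, and the spacer in the right pocket. The crop doesn't settle which way the flat face points, so I'll measure numerically and then look with the wrist camera.

```bash
cat > h.py <<'E'
import numpy as np,cv2
from scipy.spatial.transform import Rotation as Ro
def K(c):
    f=240/np.tan(np.radians(c['vfov'])/2); return np.array([[f,0,c['cx']],[0,f,c['cy']],[0,0,1.]])
def back(c,uv,z):
    uv=np.atleast_2d(np.asarray(uv,float)); r=np.c_[uv,np.ones(len(uv))]@np.linalg.inv(K(c)).T@c['R']
    C=-c['R'].T@c['t']; return C+r*((z-C[2])/r[:,2])[:,None]
def proj(c,X):
    p=(np.atleast_2d(X)@c['R'].T+c['t'])@K(c).T; return p[:,:2]/p[:,2:]
def wristcam():
    from station import monitor,vision
    o=monitor.get_obs(); c=vision.get_image('wrist'); T=np.eye(4);T[:3,:3]=Ro.from_rotvec(o['tool_rot']).as_matrix();T[:3,3]=o['tool_pos']
    W=T@c['T_tool_cam']; c['R']=W[:3,:3].T; c['t']=-c['R']@W[:3,3]; c['obs']=o; return c
E
python3 - <<'E'
import pickle,numpy as np,cv2
from h import *
d=pickle.load(open('cams.pkl','rb'));c=d['top'];I=c['frame']
hsv=cv2.cvtColor(I,cv2.COLOR_RGB2HSV)
def mask(lo,hi,box):
    m=cv2.inRange(hsv,lo,hi);b=np.zeros_like(m);u,v,w,h=box;b[v:v+h,u:u+w]=m[v:v+h,u:u+w];return b
def rect(m,z,n):
    p=np.argwhere(m)[:,::-1]; 
    cs=max(cv2.findContours(m,0,1)[0],key=cv2.contourArea)[:,0]
    X=back(c,cs,z)[:,:2]*1000; print(n,cv2.minAreaRect(X.astype(np.float32)))
rect(mask((100,90,40),(125,255,255),(310,155,140,130)),.05,'platform')
rect(mask((3,120,120),(20,255,255),(183,205,30,35)),.111,'wedge')
rect(mask((0,0,40),(180,60,135),(180,195,80,55)),.006,'holder')
hd=[(30,103),(88,95),(103,165),(48,183)]
print('head',back(c,np.array(hd)/5+[180,190],.111)*1000)
hc=[(70,252),(367,182),(330,42)]
print('hold',back(c,np.array(hc)/5+[180,190],.006)*1000)
mc=[(324,176),(422,168),(432.5,267),(331,275)]
print('mix',back(c,mc,.05)*1000)
from station import monitor
w=wristcam();print(w['T_tool_cam'].round(4),w['vfov'])
E
```

```text
platform ((512.8388061523438, -98.83125305175781), (237.98696899414062, 237.71902465820312), 5.611435890197754)
wedge ((507.1276550292969, 329.6888122558594), (32.92060852050781, 24.4116153717041), 13.383406639099121)
holder ((515.7886962890625, 290.6553955078125), (79.8233413696289, 163.6525421142578), 15.008722305297852)
head [[521.01531893 344.05795667 111.        ]
 [525.03688506 317.74135621 111.        ]
 [492.88057865 309.64541807 111.        ]
 [484.31357957 334.33066464 111.        ]]
hold [[463.70768936 348.48405846   6.        ]
 [500.30688836 203.0535925    6.        ]
 [570.31466601 223.37317522   6.        ]]
mix [[ 619.43649784   30.09018746   50.        ]
 [ 642.1206075  -206.86512666   50.        ]
 [ 402.82440092 -229.45405899   50.        ]
 [ 380.96012753   10.71417916   50.        ]]
[[ 7.000e-04 -9.653e-01 -2.611e-01  6.610e-02]
 [ 1.000e+00  6.000e-04  5.000e-04  1.000e-04]
 [-3.000e-04 -2.611e-01  9.653e-01 -6.910e-02]
 [ 0.000e+00  0.000e+00  0.000e+00  1.000e+00]] 70.30508784470624
```

{"method": "arm_command", "body": {
  "rows": "30 -55 -5 0 0 8; 58 -105 -10 0 0 17; 86 -155 -15 0 0 26; 114 -205 -20 0 0 35; 141 -258 -20 0 0 40; 141 -258 -20 0 0 40; 141 -258 -20 0 0 40",
  "jaw": 0.62,
  "squeeze": 40
}}

```text
t: 1.02
tool_pos: [0.4102, 0.3056, 0.2828]
tool_rot: [0.394, -3.116, 0.002]
contact_force: [-0.1, -0.3, 0.3]
opening: 0.0535
```

Run:
```python
import pickle
from h import *
c=wristcam();pickle.dump(c,open('w1.pkl','wb'));cv2.imwrite('pics/w1.png',c['frame'][:,:,::-1])
o=c['obs'];print(o['t'],o['tool_pos'],o['tool_rot'],o['opening'],proj(c,[.507,.329,.111]),-c['R'].T@c['t'])
```

```text
1.025 [0.41019856 0.30555155 0.2827672 ] [ 3.93773487e-01 -3.11639128e+00  2.03546556e-03] 0.053509065168405756 [[315.73105296 361.25656495]] [0.34625535 0.28958702 0.35186051]
```

View pics/w1.png

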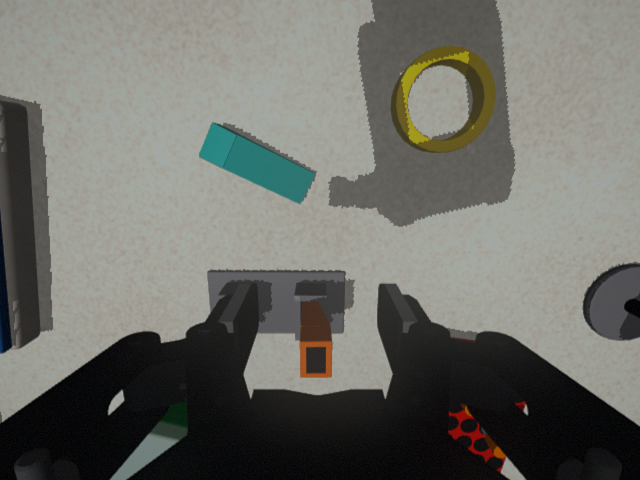

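The wrist view shows the wedge head at (316,360), with its side tapering on the right (+y) edge. That suggests the flat face points to −y. I'll check both hypotheses by overlaying the model.

Run:
```python
import pickle
from h import *
d=pickle.load(open('cams.pkl','rb'));w=pickle.load(open('w1.pkl','rb'))
hsv=cv2.cvtColor(w['frame'],cv2.COLOR_RGB2HSV)
m=cv2.inRange(hsv,(5,150,150),(20,255,255));b=np.zeros_like(m);b[335:385,290:345]=m[335:385,290:345]
cs=np.vstack(cv2.findContours(b,0,1)[0])[:,0]
r=cv2.minAreaRect((back(w,cs,.111)[:,:2]*1000).astype(np.float32));print('head wrist',r)
ctr=np.array(r[0])/1000
out=[]
for c,(u,v,ww,hh) in((w,(280,280,80,120)),(d['scene'],(380,170,80,90))):
  for s in(0,1):
    a=np.radians(14+180*s);ca,sa=np.cos(a),np.sin(a);ex=np.array([ca,sa,0]);ey=np.array([-sa,ca,0])
    sc=5;I=cv2.resize(c['frame'][v:v+hh,u:u+ww],None,fx=sc,fy=sc,interpolation=cv2.INTER_CUBIC)[:,:,::-1].copy()
    for sx in(-17,17):
      P=[(-5,105),(-5,40),(13,40),(21,80),(21,105)]
      X=[np.r_[ctr,0.006]+(ex*sx+ey*(y-8)+np.array([0,0,z]))/1000 for y,z in P]
      q=((proj(c,X)-[u,v]+.5)*sc).astype(int)
      cv2.polylines(I,[q],True,(0,255,0) if sx>0 else (255,255,0),1)
    out.append(cv2.resize(I,(int(I.shape[1]*450/I.shape[0]),450)))
cv2.imwrite('pics/hyp.png',cv2.resize(np.hstack(out),None,fx=.55,fy=.55) if np.hstack(out).shape[1]>1450 else cv2.resize(np.hstack(out),(800,int(450*800/np.hstack(out).shape[1]))))
```

```text
head wrist ((505.3537902832031, 327.9641418457031), (31.357402801513672, 24.483591079711914), 14.523862838745117)
```

View pics/hyp.png

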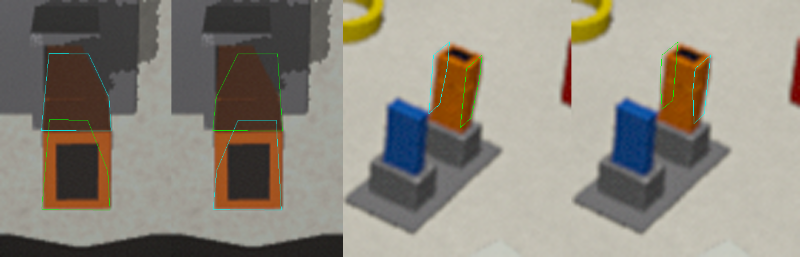

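{"method": "arm_command", "body": {
  "rows": "48 12 -40 0 0 0; 96 23 -75 0 0 0; 96 23 -75 0 0 0; 96 23 -105 0 0 0; 96 23 -131 0 0 0; 96 23 -131 0 0 0; 96 23 -131 0 0 0"
}}

```text
t: 1.95
tool_pos: [0.506, 0.3302, 0.1539]
tool_rot: [-0.398, 3.114, -0.0]
contact_force: [0.2, 0.5, -0.5]
opening: 0.0531
```

{"method": "arm_command", "body": {
  "rows": "0 0 0 0 0 0; 0 0 0 0 0 0; 0 0 0 0 0 0; 0 0 0 0 0 0; 0 0 0 0 0 0; 0 0 0 0 0 0",
  "jaw": 0.0,
  "squeeze": 40
}}

```text
t: 2.7
tool_pos: [0.5074, 0.33, 0.1567]
tool_rot: [-0.397, 3.11, -0.002]
contact_force: [-0.8, -3.2, 6.3]
opening: 0.0258
```

{"method": "arm_command", "body": {
  "rows": "0 0 60 0 0 0; 0 0 115 0 0 0; 0 0 165 0 0 0; 0 0 165 0 0 0"
}}

```text
t: 3.2
tool_pos: [0.5092, 0.331, 0.3289]
tool_rot: [-0.396, 3.099, 0.005]
contact_force: [0.3, 1.2, -0.1]
opening: 0.0251
```

{"method": "arm_command", "body": {
  "rows": "1 -50 0 0 0 -1; 1 -100 0 0 0 -2; 2 -150 0 0 0 -3; 2 -200 0 0 0 -5; 2 -250 0 0 0 -6; 2 -300 0 0 0 -7; 3 -350 0 0 0 -8; 3 -385 0 0 0 -9; 3 -406 0 0 0 -9; 3 -406 0 0 0 -9; 3 -406 0 0 0 -9; 3 -406 0 0 0 -9"
}}

```text
t: 4.7
tool_pos: [0.5121, -0.0741, 0.3285]
tool_rot: [-0.153, 3.121, 0.004]
contact_force: [0.2, 0.4, -0.7]
opening: 0.0254
```

Run:
```python
import pickle
from h import *
from station import vision
c=wristcam();c2=vision.get_image('top');s=vision.get_image('scene');pickle.dump((c,c2,s),open('w2.pkl','wb'));cv2.imwrite('pics/w2.png',c['frame'][:,:,::-1])
o=c['obs'];print(o['t'],o['tool_pos'],o['tool_rot'],o['opening'],o['contact_force'])
```

```text
4.7 [ 0.5121192  -0.07413937  0.32854106] [-0.15320064  3.12093587  0.00351165] 0.025393588839138375 [ 0.19035574  0.42161866 -0.74132937]
```

View pics/w2.png

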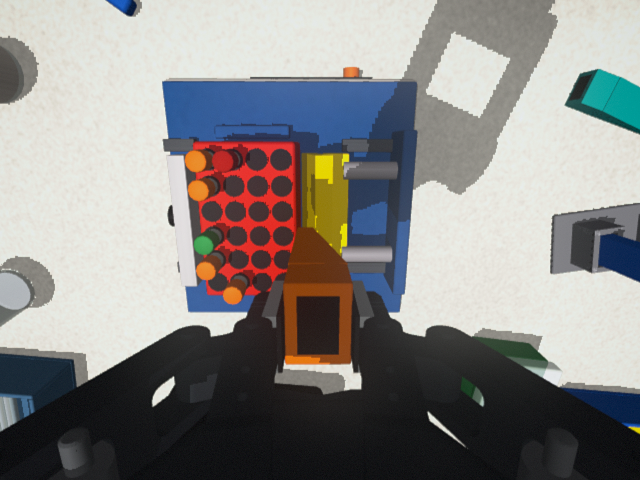

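The view shows the red rack's slot edge at u≈297, the yellow fence at u≈303–345, and the wedge foot tip near (307,229). The platform corners are at (164,82) and (416,82). I'll zoom in for numbers.

Run:
```python
import pickle
from h import *
c,_,_=pickle.load(open('w2.pkl','rb'));I=c['frame']
u,v,w,h=260,130,100,120
cv2.imwrite('pics/w2c.png',cv2.resize(I[v:v+h,u:u+w][:,:,::-1],None,fx=5,fy=5,interpolation=cv2.INTER_NEAREST))
for r in(165,190,210,225,232,240):print(r,[(x,*I[r,x]) for x in range(290,326,2)])
for n,p in(('plat',[(164.5,82),(416,82),(400.5,311),(188,311)]),):
  for z in(.05,):print(n,z,(back(c,p,z)*1000).round(1).tolist())
```

```text
165 [(290, np.uint8(172), np.uint8(53), np.uint8(54)), (292, np.uint8(219), np.uint8(48), np.uint8(44)), (294, np.uint8(169), np.uint8(33), np.uint8(31)), (296, np.uint8(80), np.uint8(28), np.uint8(28)), (298, np.uint8(78), np.uint8(29), np.uint8(26)), (300, np.uint8(55), np.uint8(48), np.uint8(68)), (302, np.uint8(99), np.uint8(83), np.uint8(37)), (304, np.uint8(101), np.uint8(83), np.uint8(29)), (306, np.uint8(103), np.uint8(86), np.uint8(25)), (308, np.uint8(148), np.uint8(125), np.uint8(27)), (310, np.uint8(148), np.uint8(126), np.uint8(27)), (312, np.uint8(146), np.uint8(124), np.uint8(27)), (314, np.uint8(150), np.uint8(129), np.uint8(24)), (316, np.uint8(230), np.uint8(214), np.uint8(1)), (318, np.uint8(231), np.uint8(216), np.uint8(8)), (320, np.uint8(229), np.uint8(213), np.uint8(0)), (322, np.uint8(230), np.uint8(215), np.uint8(9)), (324, np.uint8(229), np.uint8(213), np.uint8(5))]
190 [(290, np.uint8(66), np.uint8(50), np.uint8(50)), (292, np.uint8(230), np.uint8(51), np.uint8(44)), (294, np.uint8(179), np.uint8(33), np.uint8(25)), (296, np.uint8(88), np.uint8(29), np.uint
[... 3730 characters left out ...]
1)), (302, np.uint8(102), np.uint8(50), np.uint8(10)), (304, np.uint8(103), np.uint8(51), np.uint8(16)), (306, np.uint8(102), np.uint8(50), np.uint8(17)), (308, np.uint8(101), np.uint8(49), np.uint8(14)), (310, np.uint8(101), np.uint8(51), np.uint8(17)), (312, np.uint8(101), np.uint8(52), np.uint8(18)), (314, np.uint8(100), np.uint8(50), np.uint8(17)), (316, np.uint8(101), np.uint8(51), np.uint8(18)), (318, np.uint8(98), np.uint8(49), np.uint8(13)), (320, np.uint8(99), np.uint8(52), np.uint8(16)), (322, np.uint8(101), np.uint8(52), np.uint8(21)), (324, np.uint8(102), np.uint8(58), np.uint8(22))]
plat 0.05 [[405.1, -227.5, 50.0], [381.9, 5.8, 50.0], [616.9, 30.6, 50.0], [640.3, -207.2, 50.0]]
```

View pics/w2c.png

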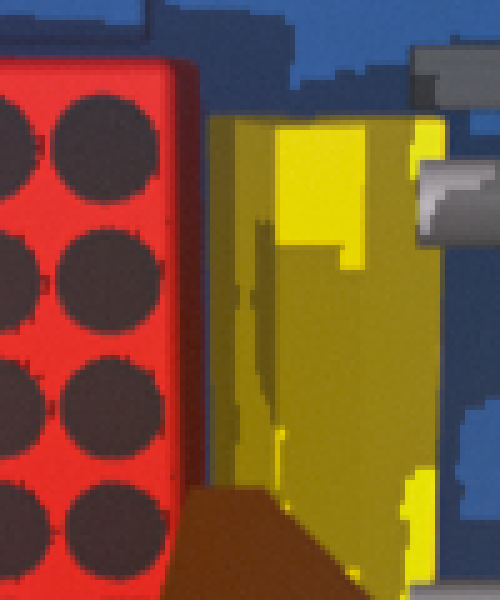

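```bash
cat >> h.py <<'E'
YAW=np.radians(5.6);C0=np.array([.5113,-.0994])
def mix(X):
    X=np.atleast_2d(X);d=X[:,:2]-C0;c,s=np.cos(YAW),np.sin(YAW);return np.c_[d[:,0]*c+d[:,1]*s,-d[:,0]*s+d[:,1]*c,X[:,2]]*1000
def imix(x,y): 
    c,s=np.cos(YAW),np.sin(YAW);return (C0+np.array([c*x-s*y,s*x+c*y])/1000)*1000
E
python3 - <<'E'
import pickle
from h import *
c,_,_=pickle.load(open('w2.pkl','rb'))
for n,p,z in(('rack',[(294.5,165),(294.8,190),(295,210),(295.4,225)],.125),('fence top inner',[(307.5,165),(307,210),(307,225)],.128),('foot -x corners',[(297.5,228),(313.5,228)],.165),('foot z.17',[(297.5,228),(313.5,228)],.175),('stop top outer/inner ',[(168,155),(186,155),(197,285)],.125)):
    print(n,mix(back(c,p,z)).round(1).tolist())
o=c['obs'];print('tcp',mix(o['tool_pos']))
R=Ro.from_rotvec(o['tool_rot']).as_matrix();print('jaw az',np.degrees(np.arctan2(R[1,1],R[0,1])),'toolz',R[:,2])
print('mix 22.5',imix(0,22.5))
E
```

```text
rack [[-47.3, 7.6, 125.0], [-27.9, 7.5, 125.0], [-11.8, 7.3, 125.0], [0.7, 7.5, 125.0]]
fence top inner [[-47.5, 17.8, 128.0], [-12.3, 17.1, 128.0], [-0.0, 17.0, 128.0]]
foot -x corners [[-6.7, 11.5, 165.0], [-6.7, 22.7, 165.0]]
foot z.17 [[-9.2, 12.1, 175.0], [-9.2, 22.8, 175.0]]
stop top outer/inner  [[-54.7, -90.0, 125.0], [-54.8, -76.1, 125.0], [53.8, -78.1, 125.0]]
tcp [[  3.28029602  25.06012716 328.54106176]]
jaw az 95.62125311954243 toolz [ 0.01676559  0.00307321 -0.99985472]
mix 22.5 [509.10438476 -77.0073835 ]
```

{"method": "arm_command", "body": {
  "rows": "-3 -3 0 0 1 0; -3 -3 -20 0 1 0; -3 -3 -40 0 1 0; -3 -3 -40 0 1 0; -3 -3 -40 0 1 0"
}}

```text
t: 5.48
tool_pos: [0.5092, -0.0774, 0.2885]
tool_rot: [0.154, -3.137, -0.005]
contact_force: [0.5, 0.4, -1.0]
opening: 0.0254
```

Run:
```python
import pickle
from h import *
c=wristcam();pickle.dump(c,open('w3.pkl','wb'));o=c['obs']
print(o['t'],o['tool_pos'],mix(o['tool_pos']),o['contact_force'],Ro.from_rotvec(o['tool_rot']).as_matrix()[:,1:].round(4).tolist())
u,v,w,h=260,150,100,120
cv2.imwrite('pics/w3c.png',cv2.resize(c['frame'][v:v+h,u:u+w][:,:,::-1],None,fx=5,fy=5,interpolation=cv2.INTER_NEAREST))
for y,z in((9.5,.138),(19.5,.138),(7.5,.125),(24.6,.128)):
    print(y,z,proj(c,np.r_[imix(-17,y)/1000,z]))
```

```text
5.475 [ 0.50917178 -0.07735223  0.28851595] [[3.34226720e-02 2.21502260e+01 2.88515953e+02]] [ 0.5205656   0.42415326 -0.95861745] [[-0.0978, -0.0008], [0.9952, 0.0029], [0.003, -1.0]]
9.5 0.138 [[297.32933344 226.10850636]]
19.5 0.138 [[312.49550761 226.11316023]]
7.5 0.125 [[295.47819834 222.04335405]]
24.6 0.128 [[320.08155505 222.95086827]]
```

View pics/w3c.png

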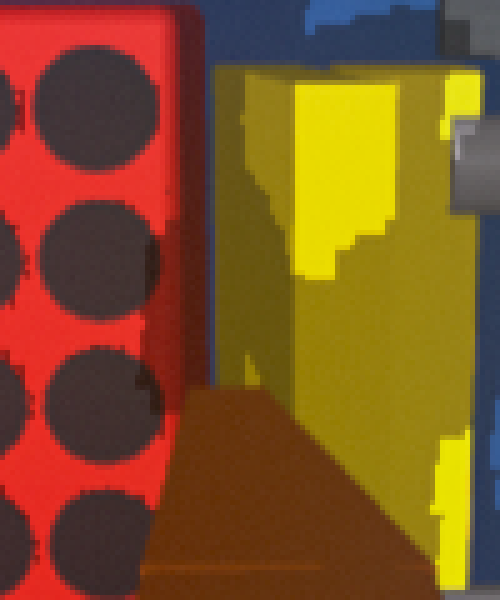

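The foot corners are at u≈297.6 and 312.8, the rack edge at 295.7 and the fence's top edge at 319. The wedge is inside the mouth on both sides, so I'll descend.

{"method": "arm_command", "body": {
  "rows": "0 0 -8 0 0 0; 0 0 -16 0 0 0; 0 0 -22 0 0 0; 0 0 -28 0 0 0; 0 0 -31 0 0 0; 0 0 -31 0 0 0; 0 0 -31 0 0 0"
}}

```text
t: 6.4
tool_pos: [0.5095, -0.0774, 0.2584]
tool_rot: [-0.154, 3.137, 0.004]
contact_force: [-0.6, -0.2, -0.5]
opening: 0.025
```

{"method": "arm_command", "body": {
  "rows": "0 0 -4 0 0 0; 0 0 -4 0 0 0; 0 0 -4 0 0 0"
}}

```text
t: 6.78
tool_pos: [0.5098, -0.0778, 0.2546]
tool_rot: [-0.153, 3.136, 0.002]
contact_force: [2.4, -3.2, -0.8]
opening: 0.025
```

{"method": "arm_command", "body": {
  "rows": "0 0 0 0 0 0; 0 0 0 0 0 0; 0 0 0 0 0 0; 0 0 0 0 0 0; 0 0 0 0 0 0; 0 0 0 0 0 0",
  "jaw": 0.6
}}

```text
t: 7.52
tool_pos: [0.5098, -0.0778, 0.2546]
tool_rot: [-0.153, 3.136, 0.002]
contact_force: [-0.3, 0.4, 0.5]
opening: 0.0512
```

{"method": "arm_command", "body": {
  "rows": "0 0 20 0 0 0; 0 0 50 0 0 0; 0 0 60 0 0 0; 0 0 60 0 0 0; 0 0 60 0 0 0"
}}

```text
t: 8.15
tool_pos: [0.5093, -0.0777, 0.3135]
tool_rot: [-0.154, 3.138, 0.003]
contact_force: [0.0, -0.1, -0.0]
opening: 0.0511
```

Run:
```python
import pickle
from h import *
from station import vision
c=wristcam();s=vision.get_image('scene');o=c['obs']
print(o['t'],o['tool_pos'],mix(o['tool_pos']),o['contact_force'],o['opening'])
u,v,w,h=225,145,160,240
a=cv2.resize(c['frame'][v:v+h,u:u+w][:,:,::-1],(400,600))
b=cv2.resize(s['frame'][200:350,220:320][:,:,::-1],(400,600),interpolation=cv2.INTER_CUBIC)
cv2.imwrite('pics/w4.png',np.hstack([a,b]));pickle.dump((c,s),open('w4.pkl','wb'))
```

```text
8.15 [ 0.50934244 -0.07770747  0.3134913 ] [[1.68600641e-01 2.17800293e+01 3.13491299e+02]] [ 0.02994868 -0.06710437 -0.00747648] 0.051111262406781696
```

View pics/w4.png

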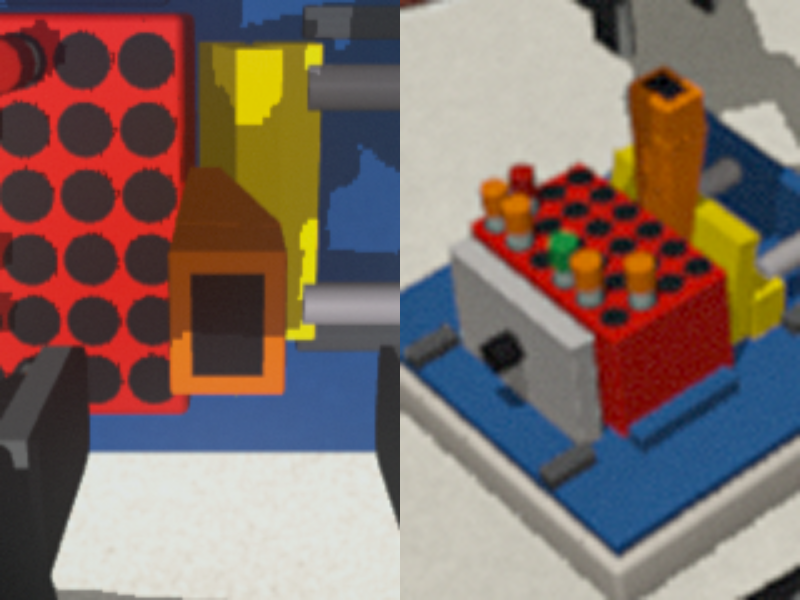

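The wedge stands upright and released in the slot, with its head near (316,274) in the full frame. The rack and fence are level.

Run:
```python
import pickle
from h import *
from scipy.optimize import least_squares
c,s=pickle.load(open('w4.pkl','rb'))
px=np.array([(168,250),(286,250),(285,393),(172,393)])/2.5+[225,145]
loc=[(-17,-13),(-17,13),(17,13),(17,-13)]
def X(p):
    a=np.radians(p[3]);return np.array([np.r_[imix(p[0]+np.cos(a)*x-np.sin(a)*y,p[1]+np.sin(a)*x+np.cos(a)*y)/1000,p[2]/1000] for x,y in loc])
r=least_squares(lambda p:(proj(c,X(p))-px).ravel(),[0,22,197,0]);print(r.x,r.fun)
print(mix(back(c,[px.mean(0)],.1975)))
```

```text
[  1.93801611  21.45099382 202.92580004   0.36335967] [-0.04467172  0.21821257  0.23361825 -0.05652255 -0.03837003 -0.21574579
 -0.15957003  0.04636158]
[[  3.57955489  21.43485197 197.5       ]]
```

{"method": "arm_command", "body": {
  "rows": "0 0 0 0 0 0; 0 0 0 0 0 0; 0 0 -8 0 0 0; 0 0 -18 0 0 0; 0 0 -28 0 0 0; 0 0 -28 0 0 0",
  "jaw": 0
}}

```text
t: 9.0
tool_pos: [0.5087, -0.0775, 0.2834]
tool_rot: [0.153, -3.135, -0.005]
contact_force: [0.5, 0.1, -0.1]
opening: -0.0002
```

{"method": "arm_command", "body": {
  "rows": "2 0 -2 0 0 0; 2 0 -4 0 0 0; 2 0 -6 0 0 0; 2 0 -7 0 0 0"
}}

```text
t: 9.5
tool_pos: [0.5113, -0.0776, 0.2781]
tool_rot: [0.154, -3.137, -0.004]
contact_force: [-0.0, 1.2, 4.8]
opening: -0.0001
```

{"method": "arm_command", "body": {
  "rows": "0 0 -1 0 0 0; 0 0 -2 0 0 0; 0 0 -3 0 0 0; 0 0 -3 0 0 0"
}}

```text
t: 10.0
tool_pos: [0.5119, -0.0778, 0.2763]
tool_rot: [-0.154, 3.136, 0.003]
contact_force: [-0.2, -0.3, 6.0]
opening: -0.0001
```

{"method": "arm_command", "body": {
  "rows": "0 0 -1 0 0 0; 0 0 -2 0 0 0; 0 0 -3 0 0 0; 0 0 -4 0 0 0; 0 0 -5 0 0 0"
}}

```text
t: 10.62
tool_pos: [0.5127, -0.0782, 0.273]
tool_rot: [-0.153, 3.133, 0.0]
contact_force: [0.2, -0.0, 6.8]
opening: 0.0004
```

{"method": "arm_command", "body": {
  "rows": "0 0 -1 0 0 0; 0 0 -2 0 0 0; 0 0 -3 0 0 0; 0 0 -4 0 0 0; 0 0 -5 0 0 0"
}}

```text
t: 11.25
tool_pos: [0.5134, -0.0787, 0.2696]
tool_rot: [-0.153, 3.13, -0.003]
contact_force: [-0.2, -1.2, 7.5]
opening: -0.0001
```

{"method": "arm_command", "body": {
  "rows": "-1 0.5 -1 0 0 0; -1 0.5 -2 0 0 0; -1 0.5 -3 0 0 0; -1 0.5 -4 0 0 0; -1 0.5 -5 0 0 0"
}}

```text
t: 11.88
tool_pos: [0.5133, -0.0789, 0.2664]
tool_rot: [-0.153, 3.127, -0.007]
contact_force: [-0.2, -0.8, 9.5]
opening: -0.0001
```

{"method": "arm_command", "body": {
  "rows": "-1 0.5 -1 0 0 0; -1 0.5 -2 0 0 0; -1 0.5 -3 0 0 0; -1 0.5 -4 0 0 0"
}}

```text
t: 12.38
tool_pos: [0.5131, -0.0792, 0.2642]
tool_rot: [-0.152, 3.124, -0.011]
contact_force: [-0.3, -1.2, 8.8]
opening: -0.0003
```

{"method": "arm_command", "body": {
  "rows": "-1 -0.5 -1 0 0 0; -1 -0.5 -2 0 0 0; -1 -0.5 -3 0 0 0; -1 -0.5 -4 0 0 0; -1 -0.5 -5 0 0 0"
}}

```text
t: 13.0
tool_pos: [0.5127, -0.08, 0.2605]
tool_rot: [-0.152, 3.122, -0.013]
contact_force: [-0.0, -1.3, 7.1]
opening: 0.0002
```

{"method": "arm_command", "body": {
  "rows": "-1 -0.5 -1 0 0 0; -1 -0.5 -2 0 0 0; -1 -0.5 -3 0 0 0; -1 -0.5 -4 0 0 0"
}}

```text
t: 13.5
tool_pos: [0.5121, -0.0807, 0.2574]
tool_rot: [-0.152, 3.121, -0.014]
contact_force: [-0.1, -1.5, 6.3]
opening: 0.0
```

{"method": "arm_command", "body": {
  "rows": "-0.5 -0.5 -1 0 0 0; -0.5 -0.5 -2 0 0 0; -0.5 -0.5 -3 0 0 0; -0.5 -0.5 -4 0 0 0"
}}

```text
t: 14.0
tool_pos: [0.512, -0.0813, 0.2541]
tool_rot: [-0.152, 3.119, -0.015]
contact_force: [-0.3, 0.2, 6.6]
opening: 0.0003
```

{"method": "arm_command", "body": {
  "rows": "-0.5 -0.5 -1 0 0 0; -0.5 -0.5 -2 0 0 0; -0.5 -0.5 -3 0 0 0"
}}

```text
t: 14.38
tool_pos: [0.5118, -0.0818, 0.2518]
tool_rot: [-0.152, 3.118, -0.015]
contact_force: [-0.4, 0.2, 6.9]
opening: -0.0001
```

{"method": "arm_command", "body": {
  "rows": "-0.5 -0.5 -1 0 0 0; -0.5 -0.5 -2 0 0 0; -0.5 -0.5 -3 0 0 0"
}}

```text
t: 14.75
tool_pos: [0.5116, -0.0823, 0.2494]
tool_rot: [-0.152, 3.117, -0.016]
contact_force: [-0.1, -0.3, 7.0]
opening: -0.0002
```

{"method": "arm_command", "body": {
  "rows": "-0.5 -0.5 -1 0 0 0; -0.5 -0.5 -2 0 0 0; -0.5 -0.5 -3 0 0 0"
}}

```text
t: 15.12
tool_pos: [0.5116, -0.0827, 0.2476]
tool_rot: [-0.152, 3.116, -0.015]
contact_force: [-1.0, 2.1, 10.6]
opening: 0.0001
```

{"method": "arm_command", "body": {
  "rows": "0 -0.2 -1 0 0 0; 0 -0.2 -1.5 0 0 0"
}}

```text
t: 15.38
tool_pos: [0.5119, -0.0827, 0.2474]
tool_rot: [-0.153, 3.114, -0.015]
contact_force: [-2.1, 1.6, 9.7]
opening: -0.0001
```

{"method": "arm_command", "body": {
  "rows": "0 -0.2 -1 0 0 0; 0 -0.2 -1.5 0 0 0"
}}

```text
t: 15.62
tool_pos: [0.5121, -0.0827, 0.2473]
tool_rot: [-0.153, 3.114, -0.014]
contact_force: [-2.6, 2.3, 11.0]
opening: 0.0002
```

{"method": "arm_command", "body": {
  "rows": "-0.3 0 -1.5 0 0 0; -0.3 0 -2.2 0 0 0; -0.3 0 -2.2 0 0 0"
}}

```text
t: 16.0
tool_pos: [0.5122, -0.0827, 0.2472]
tool_rot: [-0.153, 3.112, -0.014]
contact_force: [-3.2, 1.5, 12.1]
opening: -0.0001
```

{"method": "arm_command", "body": {
  "rows": "-0.5 0 -2 0 0 0; -0.5 0 -2.8 0 0 0; -0.5 0 -2.8 0 0 0"
}}

```text
t: 16.38
tool_pos: [0.5123, -0.0826, 0.247]
tool_rot: [-0.153, 3.111, -0.015]
contact_force: [-3.3, 1.8, 14.5]
opening: 0.0001
```

{"method": "arm_command", "body": {
  "rows": "-1 0 -2.5 0 0 0; -1 0 -3.8 0 0 0; -1 0 -3.8 0 0 0"
}}

```text
t: 16.75
tool_pos: [0.5123, -0.0826, 0.2468]
tool_rot: [-0.153, 3.107, -0.015]
contact_force: [-4.2, 2.6, 16.0]
opening: 0.0001
```

{"method": "arm_command", "body": {
  "rows": "-1 0 -3 0 0 0; -1 0 -4.3 0 0 0; -1 0 -4.3 0 0 0"
}}

```text
t: 17.12
tool_pos: [0.5124, -0.0826, 0.2466]
tool_rot: [-0.153, 3.104, -0.016]
contact_force: [-5.1, 3.2, 19.2]
opening: -0.0
```

{"method": "arm_command", "body": {
  "rows": "-0.5 0 -3.5 0 0.5 0; -0.5 0 -4.8 0 0.5 0; -0.5 0 -4.8 0 0.5 0; -0.5 0 -4.8 0 0.5 0"
}}

```text
t: 17.62
tool_pos: [0.5131, -0.0825, 0.2464]
tool_rot: [-0.154, 3.109, -0.016]
contact_force: [-5.8, 2.9, 20.4]
opening: 0.0004
```

{"method": "arm_command", "body": {
  "rows": "-0.5 0 -4 0 0.5 0; -0.5 0 -5 0 0.5 0; -0.5 0 -5 0 0.5 0; -0.5 0 -5 0 0.5 0"
}}

```text
t: 18.12
tool_pos: [0.5137, -0.0825, 0.2462]
tool_rot: [-0.155, 3.114, -0.016]
contact_force: [-6.9, 2.5, 21.9]
opening: 0.0003
```

{"method": "arm_command", "body": {
  "rows": "-1 0 4 0 0 0; -1.5 0 8 0 0 0; -1.5 0 8 0 0 0; -1.5 0 8 0 0 0"
}}

```text
t: 18.62
tool_pos: [0.5118, -0.0824, 0.2531]
tool_rot: [-0.155, 3.116, -0.015]
contact_force: [0.1, 0.2, -0.1]
opening: 0.0002
```

{"method": "arm_command", "body": {
  "rows": "0 0 -3 0 0 0; 0 0 -6 0 0 0; 0 0 -8 0 0 0; 0 0 -9 0 0 0; 0 0 -9 0 0 0"
}}

```text
t: 19.25
tool_pos: [0.5117, -0.0823, 0.2464]
tool_rot: [-0.155, 3.117, -0.015]
contact_force: [-6.3, 1.7, 12.2]
opening: -0.0002
```

{"method": "arm_command", "body": {
  "rows": "-1.5 0 -2 0 0 0; -1.5 0 -3.5 0 0 0; -1.5 0 -4.5 0 0 0; -1.5 0 -4.5 0 0 0"
}}

```text
t: 19.75
tool_pos: [0.5114, -0.0823, 0.2464]
tool_rot: [-0.155, 3.113, -0.016]
contact_force: [-6.2, 2.4, 17.1]
opening: 0.0001
```

{"method": "arm_command", "body": {
  "rows": "-1.5 0 -4 0 0 0; -1.5 0 -5 0 0 0; -1.5 0 -5 0 0 0; -1.5 0 -5 0 0 0"
}}

```text
t: 20.25
tool_pos: [0.5112, -0.0823, 0.2463]
tool_rot: [-0.155, 3.109, -0.017]
contact_force: [-7.6, 3.1, 19.2]
opening: -0.0004
```

{"method": "arm_command", "body": {
  "rows": "-1.5 0 -5 0 0 0; -1.5 0 -6 0 0 0; -1.5 0 -6 0 0 0; -1.5 0 -6 0 0 0"
}}

```text
t: 20.75
tool_pos: [0.5111, -0.0823, 0.2463]
tool_rot: [-0.156, 3.105, -0.018]
contact_force: [-8.3, 4.8, 22.6]
opening: -0.0002
```

{"method": "arm_command", "body": {
  "rows": "-1.5 0 -5 0 0 0; -1.5 0 -6.5 0 0 0; -1.5 0 -6.5 0 0 0; -1.5 0 -6.5 0 0 0"
}}

```text
t: 21.25
tool_pos: [0.5111, -0.0822, 0.2461]
tool_rot: [-0.156, 3.101, -0.019]
contact_force: [-9.2, 5.4, 24.1]
opening: 0.0001
```

{"method": "arm_command", "body": {
  "rows": "0 0 5 0 0 0; 0 0 10 0 2 0; 0 0 10 0 2 0; 0 0 10 0 2 0"
}}

```text
t: 21.75
tool_pos: [0.5108, -0.0821, 0.2553]
tool_rot: [-0.158, 3.136, -0.016]
contact_force: [-0.1, -0.2, -0.4]
opening: 0.0
```

{"method": "arm_command", "body": {
  "rows": "1 0 -3 0 0 0; 1 0 -5 0 0 0; 1 0 -7 0 0 0; 1 0 -8 0 0 0; 1 0 -8 0 0 0"
}}

```text
t: 22.38
tool_pos: [0.5118, -0.0821, 0.2472]
tool_rot: [-0.158, 3.136, -0.016]
contact_force: [0.5, -0.4, 0.5]
opening: -0.0003
```

{"method": "arm_command", "body": {
  "rows": "0 0 -2 0 0 0; 0 0 -3 0 0 0; -0.5 0 -4 0 0 0; -0.5 0 -4 0 0 0"
}}

```text
t: 22.88
tool_pos: [0.512, -0.0822, 0.2461]
tool_rot: [-0.158, 3.134, -0.016]
contact_force: [-4.0, 1.9, 10.3]
opening: 0.0002
```

{"method": "arm_command", "body": {
  "rows": "-0.5 0 -3 0 0 0; -0.5 0 -4.5 0 0 0; -0.5 0 -4.5 0 0 0; -0.5 0 -4.5 0 0 0"
}}

```text
t: 23.38
tool_pos: [0.512, -0.0822, 0.2461]
tool_rot: [-0.158, 3.133, -0.017]
contact_force: [-9.1, 3.5, 17.3]
opening: -0.0
```

{"method": "arm_command", "body": {
  "rows": "-1.5 0 -4 0 0 0; -1.5 0 -5.5 0 0 0; -1.5 0 -5.5 0 0 0; -1.5 0 -5.5 0 0 0"
}}

```text
t: 23.88
tool_pos: [0.5117, -0.0822, 0.2461]
tool_rot: [-0.158, 3.129, -0.018]
contact_force: [-7.6, 3.3, 19.3]
opening: 0.0004
```

{"method": "arm_command", "body": {
  "rows": "-1.5 0 -5 0 0 0; -1.5 0 -6.5 0 0 0; -1.5 0 -6.5 0 0 0; -1.5 0 -6.5 0 0 0"
}}

```text
t: 24.38
tool_pos: [0.5116, -0.0822, 0.246]
tool_rot: [-0.159, 3.125, -0.019]
contact_force: [-8.9, 4.6, 23.5]
opening: -0.0002
```

It sinks no further at 23.5 N. I'll lift clear and check.

{"method": "arm_command", "body": {
  "rows": "0 0 5 0 0 0; 0 0 20 0 0 0; 0 0 50 0 0 0; 0 0 70 0 0 0; 0 0 70 0 0 0; 0 0 70 0 0 0"
}}

```text
t: 25.12
tool_pos: [0.5112, -0.0821, 0.3149]
tool_rot: [-0.159, 3.127, -0.018]
contact_force: [-0.2, 0.3, -0.8]
opening: -0.0
```

Run:
```python
from h import *
from station import vision
c=wristcam();s=vision.get_image('scene');o=c['obs']
print(o['t'],o['tool_pos'],o['contact_force'])
a=cv2.resize(c['frame'][130:370,150:390][:,:,::-1],(400,400))
b=cv2.resize(s['frame'][220:320,220:320][:,:,::-1],(400,400),interpolation=cv2.INTER_CUBIC)
cv2.imwrite('pics/w5.png',np.hstack([a,b]))
```

```text
25.125 [ 0.51122943 -0.08209109  0.31489869] [-0.23123804  0.26289678 -0.82209429]
```

View pics/w5.png

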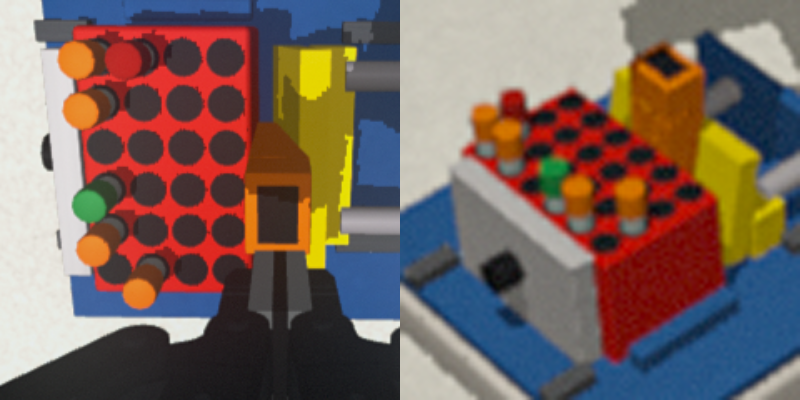

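The rack is against the stop and level, the wedge stands upright deep in the slot, and the gripper is clear. I'm handing in.

```bash
python3 -c "
from station import workorder
print(workorder.finish_job())"
```

```text
the job is handed in; nothing more can be done
None
```

The orange wedge is in the slot and tapped tight, and I handed the job in at about 25 s of the 54 s. The hand-in gives no verdict.

- **Placing:** I took the wedge from the holder and let it go upright in the slot, flat face to the rack. A wrist and scene image showed it standing loose there.
- **Tapping:** I pushed the head down with the closed fingers. The force stayed around 5–10 N for about 30 mm while the rack slid to the stop, then rose sharply.
- **Locking:** Three slow pushes peaked at about 22, 24 and 23.5 N. The wedge sank only 0.1–0.2 mm between the first and the last.
- **Last checks:** The final image shows the rack level against the stop, the wedge upright and the gripper clear, with contact force near zero.

- **Not checked:** I could not measure the wedge's actual pressure on the rack. That it exceeds 9 N, and stayed under 32 N, is inferred from the push forces and from it sinking no more.
- **Side load:** The pushes were not perfectly vertical. Up to about 9 N acted sideways along the slot, with no visible effect.

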